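# Load the hot parts dryer with the lid lifter

## Robot

A 6-joint arm with a two-finger parallel gripper is mounted at the origin on the work surface. World frame = base frame: x ahead of the robot, y to its left, z up, the work surface at z = 0. Lengths are in mm, angles in rad, forces in N, time in s.
With the tool pointing down it reaches from about 350 to 975 mm from the base axis. Payload 7.1 kg.
Tool frame: the origin (TCP) lies on the front face of the gripper's body, between the roots of the fingers; the fingertips stand 80 mm ahead of it and the grasp point (between the pads) lies 61 mm ahead of it (env.tips_ahead is the distance from the TCP to the fingertips, in mm); z points along the fingers, y is the direction in which the jaws open and shut (so a half turn about z gives the same grasp; the last joint's range is limited). The gripper opens to 88 mm and grips with 3 to 60 N. Pads are 20 mm wide; open, the fingers measure 115 mm over their backs; the gripper's body (75 mm by 178 mm) begins 61 mm behind the grasp point.
Start: joints at [-1.333, 0.423, 1.63, -0, 1.089, -0.019], TCP at [158.761, -604.484, 302.675] pointing down, gripper open.
Joint ranges: [-3, 3], [-0.9, 2.11], [0.09, 2.58], [-1.31, 4.45], [0.11, 2.69], [-2.54, 2.54]. Speed limits (rad/s): [2.39, 2.39, 3.01, 3.14, 3.14, 3.14].

## Interface

Orientations are given as a unit quaternion [x, y, z, w].
In Python, from station import env, set_gripper, viewer, workorder gives the robot as it stands. Calls block until the motion is done:
- env.reach(position, orientation): joint-space move of the TCP to a pose.
- env.move_l(position, rot=None, rate=150, f_stop=None): straight line of the TCP; rot=None keeps the orientation; rate is the mean speed in mm/s. With f_stop (N) it stops when the force on the tool has changed by that much, and returns True; else False.
- env.move_joints(angles): joint-space move.
- set_gripper(opening): finger opening in mm; the grip force is fixed at half the most; returns when the fingers have stopped.
- env.hold(seconds).
- env.ik(position, orientation): joint angles nearest the present ones, or None.
- env.read_state(): the state.
- viewer.camera(name): name is "scene" or "top" or "wrist"; returns the picture (400x640x3 uint8, blue, green, red); there is no depth.
- viewer.camera_params(name): a dict with "fx", "fy", "cx", "cy" (pixels), "pose" (4x4, takes a point from camera to world coordinates); the wrist camera has in their place "tool_from_camera" (4x4, takes a point from camera to tool coordinates, whose origin is the TCP and whose axes are the flange's). Camera axes: x right, y up, looking along -z (the intrinsics and any distortion apply to the point x, -y, -z); pixel columns grow to the right and rows downward; lengths in mm; the calibration is good to about 2 mm. A picture is of the moment at which its call begins: read the wrist's pose just before it. camera_params takes no time and is no camera call.
A pose or a line that the arm cannot do raises env.IKError and nothing moves.
- workorder.sign_off(): hands the job in, once; it reports no verdict.
The state is a dict: "time_s": time; "qpos": joint angles; "dq": joint speeds; "tau": joint torques, N m; "tool_pos": TCP position; "orientation": TCP orientation; "force": force on the tool from outside, world axes, zero at the start; "wrist_torque": the same for the moment, N m; "width": finger opening in mm.
Only numpy, scipy, OpenCV 4.12 (cv2) and the standard library are available. Lean on these libraries where they do the work, as an engineer would, in place of code of your own. Each camera call takes 0.05 s, during which the arm holds its last target. There are 200 camera calls.

## Task

The parts dryer's lid is hot, so handle it only with the lid lifter, hooked under its loop, and keep it level: lift it off, rest it on the trivet, put the washed copper elbows and tees into the dryer, then seat the lid back on the dryer the same way. Drop the plain pipe offcuts in the scrap tub, and finish with the lifter hung back on its stand; do not knock the torch or the jar over.

Things in the scene. Friction and masses are not known exactly. Their poses are not given: they have to be found in the camera images.
- dryer: hot parts dryer, fixed, on the left or the right: round stainless pot, outer diameter 196 mm, bore 176 mm, rim 95 mm and inner floor 15 mm above the trolley top. Origin: centre of its underside on the trolley top, z up. A grey control box (100 mm wide, 64 mm high) stands on its -x side, out to 130 mm from the centre (dial to 143 mm)
- lid: hot steel lid, loose, about 0.45 kg: flange 192 mm across, 6 mm thick (dome to 10 mm), spigot 152 mm across reaching 10 mm below it. Origin: centre of the flange's underside, which sits on the dryer's rim; z up. Origin height above the trolley top: 95 mm on the dryer, 35 mm on the trivet. A loop handle stands on it (see loop)
- loop (a point): middle of the lid's loop handle, on the bar's centre line, 60 mm above the lid's origin, axes as the lid. Round bar 8 mm thick along the lid's y, 72 mm clear between its two legs, 46 mm clear over the dome; open to the lid's -x and +x sides. Hooked at its middle the lid hangs level; it can swing about the bar
- lifter: lid lifter, loose, about 0.22 kg. Wooden T-grip 16 mm (x) by 120 mm (y) by 18 mm (z); origin: grip centre, z up. Below it a steel strip 24 mm wide (y): straight down to z = -36 mm, cranked to x = -20 mm, down to z = -88 mm, then a V hook, lowest at x = 0 (underside z = -108 mm), tip at x = +23 mm, z = -82 mm. Hook opens upward, tip towards +x
- hook (a point): in the lifter's V hook, where the centre line of a carried loop bar comes to lie: straight below the grip's centre by 96.5 mm, axes as the lifter. To hook the lid, pass the tip under the bar moving along the lifter's +x, then raise
- stand: fixed steel stand; the lifter hangs on it with x along the stand's x, grip centre 150 mm above the trolley top. Origin on the trolley top straight below the hanging grip, z up. Two arms along x at y = -42 and +42 mm (8 mm wide), tops 141 mm high, carry the grip; stops on the arms at x = -27 and +27 mm (up to 151 mm high). Posts at x = +60 mm
- trivet: fixed round cast-iron trivet, 176 mm across, flat top 25 mm above the trolley top. Origin: centre of its underside, z up. Stands on the other side from the dryer
- tub: fixed grey open scrap tub, 110 mm (x) by 150 mm (y), 45 mm high, walls and floor 4 mm. Origin: centre of its underside, z up
- elbow1: copper 22 mm pipe elbow lying flat: two 24 mm thick round legs at right angles, each 32 mm long from the corner. Origin where the two leg axes meet (12 mm above the surface it lies on); legs along its +x and +y (z may point up or down once it has been turned over). May be absent
- elbow2: copper 22 mm pipe elbow lying flat: two 24 mm thick round legs at right angles, each 32 mm long from the corner. Origin where the two leg axes meet (12 mm above the surface it lies on); legs along its +x and +y (z may point up or down once it has been turned over). May be absent
- tee1: copper 22 mm pipe tee lying flat: straight run along its x, 30 mm to each side of the origin, and a branch along its +y, 34 mm long; all 24 mm thick (sockets) and round. Origin where the axes meet (12 mm above the surface). May be absent
- tee2: copper 22 mm pipe tee lying flat: straight run along its x, 30 mm to each side of the origin, and a branch along its +y, 34 mm long; all 24 mm thick (sockets) and round. Origin where the axes meet (12 mm above the surface). May be absent
- offcut1: short plain offcut of copper pipe lying on its side: straight tube 22 mm thick and 50 mm long along its x. Origin at its middle (11 mm above the surface). May be absent
- offcut2: short plain offcut of copper pipe lying on its side: straight tube 22 mm thick and 50 mm long along its x. Origin at its middle (11 mm above the surface). May be absent
- jar: sealed glass jar of washers, 72 mm across, 92 mm tall, standing behind; origin: centre of its underside. Not part of the job
- torch: compact torch standing on its base, 44 mm across, 112 mm tall; origin: centre of its underside. Not part of the job
Not all that is in view belongs to the job. Leave any turquoise look-alike of the offcut1 alone.

How it is judged:
By the outcome, as a careful person would: the job done as asked, in the order asked, and still so for the second after the job is handed in, with the robot touching nothing.
Of elbow1, elbow2, tee1, tee2 only 2 to 4 are there at a start; the rules pass over those that are not, and their reading is None.
Of offcut1, offcut2 only 1 to 2 are there at a start; the rules pass over those that are not, and their reading is None.
At some moment in a run one of elbow1, elbow2, tee1, tee2 may be knocked a few centimetres aside while the robot is not near it.
It also fails if it takes over 210 s, if anything falls off the work surface, if the arm or the gripper's body presses on something with over 40 N, if the wrist force passes 120 N, or if a joint passes its speed limit or range.

## Working session

There is one attempt and no reset: what is moved stays moved. The work goes in short steps, each a Python script; the robot and the scene stay as the last script left them, time stands still between calls to the robot, and variables do not carry over. Pictures are saved under pics/ and viewed, about 12 in all and at most 16, crops included, and the job is handed in when it is done.

```bash
ls; mkdir -p pics; python3 - <<'E'
from station import env, set_gripper, viewer, workorder
import cv2, numpy as np
for n in ("scene","top","wrist"):
    im=viewer.camera(n); cv2.imwrite(f"pics/{n}0.png",im)
    p=viewer.camera_params(n); print(n,{k:(np.round(v,3).tolist() if hasattr(v,'__len__') else v) for k,v in p.items()})
print(env.read_state())
E
```

```text
pics
scene {'fx': 448.3377468645778, 'fy': 448.3377468645778, 'cx': 319.4918533125477, 'cy': 199.10831278492907, 'pose': [[0.852, -0.408, 0.329, 801.708], [0.524, 0.682, -0.511, -490.381], [-0.015, 0.607, 0.794, 891.63], [0.0, 0.0, 0.0, 1.0]]}
top {'fx': 487.2643058573997, 'fy': 487.2643058573997, 'cx': 321.37268126288734, 'cy': 200.09633866757272, 'pose': [[-0.01, 0.995, -0.095, 377.521], [-1.0, -0.009, 0.015, 10.012], [0.014, 0.095, 0.995, 1152.221], [0.0, 0.0, 0.0, 1.0]]}
wrist {'fx': 320.56383282839926, 'fy': 320.56383282839926, 'cx': 322.15524540256246, 'cy': 200.6245457336508, 'tool_from_camera': [[0.001, 0.966, 0.258, 70.094], [1.0, -0.001, 0.001, -0.271], [0.001, 0.258, -0.966, -82.496], [0.0, 0.0, 0.0, 1.0]]}
{'time_s': 0.15, 'qpos': array([-1.33299594e+00,  4.23677709e-01,  1.63048451e+00, -1.67975233e-05,
        1.08855939e+00, -1.90003947e-02]), 'dq': array([-0.00133345, -0.00163475, -0.00198316, -0.00086916, -0.00099761,
       -0.00043218]), 'tau': array([ 3.04603354e-04, -5.44984531e+01, -2.73918557e+01,  6.43340335e-02,
        2.05217802e-02, -7.27082011e-05]), 'tool_pos': array([ 158.68862389, -604.18995362,  302.08422257]), 'orientation': array([ 9.91767331e-01,  1.28051715e-01, -6.90249778e-05, -5.60290340e-04]), 'force': array([-0.19719779,  0.09449416, -0.23165583]), 'wrist_torque': array([ 0.05414817,  0.01926527, -0.04362852]), 'width': 87.73646247056556}
```

View pics/top0.png

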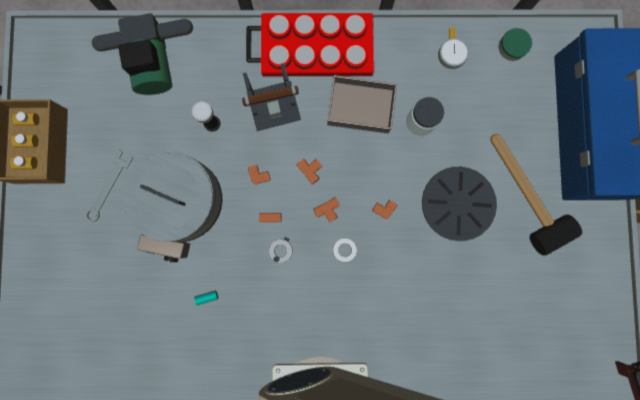

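View pics/scene0.png

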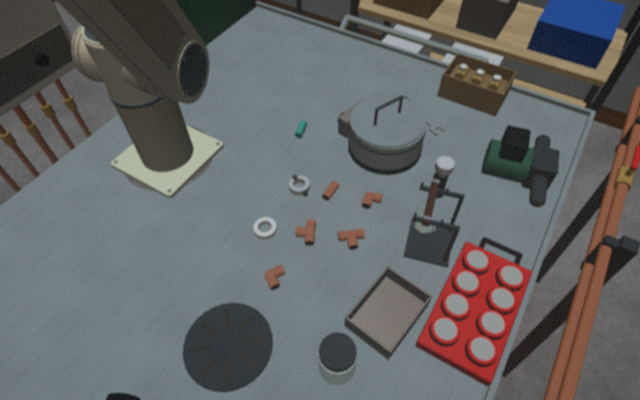

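Top view: dryer+lid left (165,195), with its bar (140,186)–(185,204). The stand with the brown grip is at (272,98), torch (205,115), tub (362,103), jar (428,112) and trivet (459,203). Elbows are at (258,175) and (385,210), tees at (310,170) and (327,208), one offcut at (270,217). The turquoise decoy is at (206,298).

```bash
cat > h.py <<'E'
from station import env, set_gripper, viewer, workorder
import cv2, numpy as np
from scipy.spatial.transform import Rotation as R
def campose(n, st=None):
    p=viewer.camera_params(n)
    if n!="wrist": return p, np.array(p["pose"])
    st=st or env.read_state()
    T=np.eye(4); T[:3,:3]=R.from_quat(st["orientation"]).as_matrix(); T[:3,3]=st["tool_pos"]
    return p, T@np.array(p["tool_from_camera"])
def shot(n,name=None):
    st=env.read_state(); p,T=campose(n,st); im=viewer.camera(n)
    if name: cv2.imwrite(f"pics/{name}.png",im); np.save(f"pics/{name}.npy",T)
    return im,p,T
def topl(uv,p,T,z):
    uv=np.atleast_2d(np.array(uv,float))
    d=np.c_[(uv[:,0]-p["cx"])/p["fx"],-(uv[:,1]-p["cy"])/p["fy"],-np.ones(len(uv))]@T[:3,:3].T
    return T[:3,3]+d*((z-T[2,3])/d[:,2])[:,None]
def proj(P,p,T):
    q=(np.atleast_2d(np.array(P,float))-T[:3,3])@T[:3,:3]
    return np.c_[p["cx"]+p["fx"]*q[:,0]/-q[:,2],p["cy"]-p["fy"]*q[:,1]/-q[:,2]]
def down(yaw):
    """tool z down; jaw-opening (tool y) along world angle yaw+... : tool x at angle yaw"""
    c,s=np.cos(yaw),np.sin(yaw)
    return R.from_matrix(np.array([[c,s,0],[s,-c,0],[0,0,-1]])).as_quat()
def copper(im):
    h=cv2.cvtColor(im,cv2.COLOR_BGR2HSV)
    m=((h[...,0]<14)&(h[...,1]>110)&(h[...,2]>60)).astype(np.uint8)
    return cv2.morphologyEx(m,cv2.MORPH_OPEN,np.ones((3,3)))
def blobs(m,amin):
    n,l,s,c=cv2.connectedComponentsWithStats(m)
    return [(l==i,s[i],c[i]) for i in range(1,n) if s[i][4]>amin]
E
python3 - <<'E'
from h import *
im=cv2.imread("pics/top0.png"); p,T=campose("top")
for m,s,c in blobs(copper(im),80):
    print(s, c.round(1), topl(c,p,T,12)[0].round(0))
for n,uv,z in [("trivet",(459.5,203.5),25),("lidbar",(140,186),155),("lidbar",(185,204),155),("grip",(245,104),150),("grip",(298,90),150),("tub",(362,103.5),45),("jar",(428,112),92),("torch",(202,111),112)]:
    print(n,topl(uv,p,T,z)[0].round(0))
c=im[55:275,80:420]; cv2.imwrite("pics/topc.png",cv2.resize(c,None,fx=2.35,fy=2.35,interpolation=cv2.INTER_CUBIC))
E
```

```text
[ 260   13  114   63 4800] [316.8  45.3] [863.   1.  12.]
[249  88  42  15 293] [269.6  94.9] [740. 115.  12.]
[298 160  23  23 299] [309.5 169.5] [559.  21.  12.]
[249 166  20  17 225] [257.7 175. ] [547. 143.  12.]
[315 199  24  22 295] [327.4 209.1] [465. -21.  12.]
[374 201  22  17 228] [384.8 209. ] [ 464. -156.   12.]
[260 213  21   9 175] [270.2 217.3] [447. 113.  12.]
trivet [ 474. -329.   25.]
lidbar [505. 367. 155.]
lidbar [467. 274. 155.]
grip [677. 154. 150.]
grip [707.  42. 150.]
tub [ 708. -103.   45.]
jar [ 674. -246.   92.]
torch [673. 252. 112.]
```

View pics/topc.png

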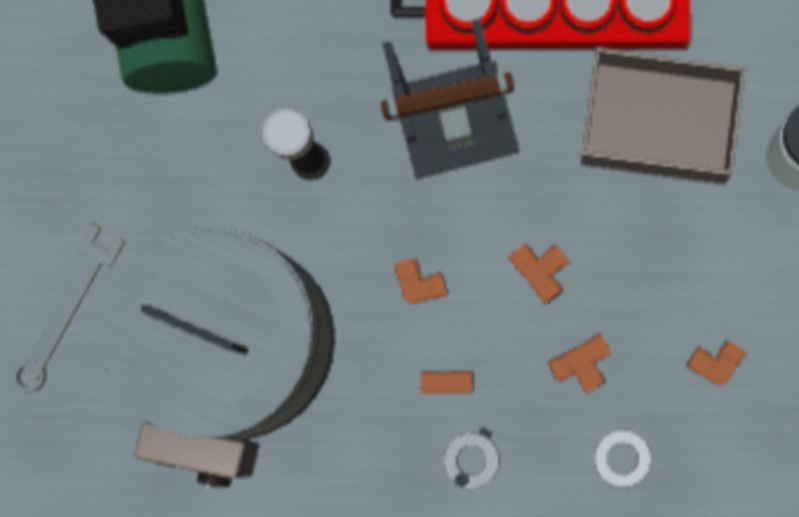

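```bash
python3 - <<'E'
from h import *
d=np.deg2rad
env.reach([670,100,360],down(d(105))); shot("wrist","w_stand")
env.reach([470,300,420],down(d(68))); shot("wrist","w_lid")
print(env.read_state()["time_s"],env.read_state()["qpos"].round(2))
a=cv2.imread("pics/w_stand.png"); b=cv2.imread("pics/w_lid.png")
cv2.imwrite("pics/a.png",cv2.vconcat([a,b])[:, :][:800])
cv2.imwrite("pics/a1.png",a);cv2.imwrite("pics/b1.png",b)
E
```

```text
4.425 [ 0.55  0.21  1.66 -0.    1.28  0.93]
```

View pics/a1.png

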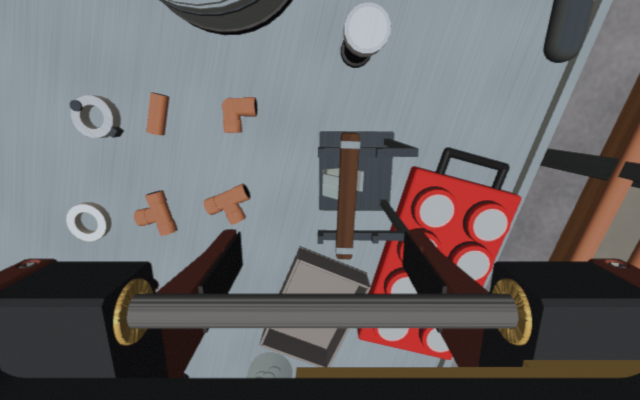

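View pics/b1.png

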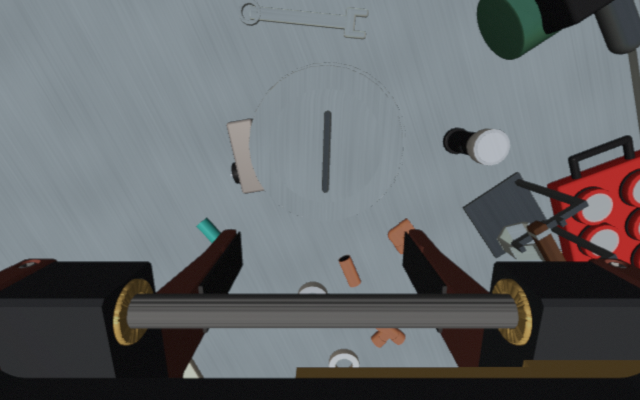

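Stand view: grip (350,135)→(344,257), hook tip toward the posts on the right (stand +x). Lid view: bar (328,112)→(325,190), with the control box to its left at (243,155).

```bash
python3 - <<'E'
from h import *
p=viewer.camera_params("wrist"); pt,Tt=campose("top")
def axis(m,off):
    ys,xs=np.nonzero(m); r=cv2.minAreaRect(np.c_[xs,ys].astype(np.float32)); b=cv2.boxPoints(r)+off
    e=sorted([(np.linalg.norm(b[i]-b[(i+1)%4]),i) for i in range(4)])
    mids=[(b[i]+b[(i+1)%4])/2 for _,i in e[:2]]; return np.array(mids),[round(x[0],1) for x in e]
def rep(n,mids,p,T,z):
    P=topl(mids,p,T,z); P=P[np.argsort(P[:,1])]; v=P[1]-P[0]
    print(n,mids.round(1).tolist(),"mid",P.mean(0).round(1),"len",np.linalg.norm(v).round(1),"yang",np.degrees(np.arctan2(v[1],v[0])).round(2))
def brown(im): 
    h=cv2.cvtColor(im,cv2.COLOR_BGR2HSV); return (((h[...,0]<16)&(h[...,1]>90))*255).astype(np.uint8)
def big(m): 
    return max(blobs(m,20),key=lambda b:b[1][4])[0]
im=cv2.imread("pics/w_stand.png"); T=np.load("pics/w_stand.npy")
m=brown(im[125:270,320:375]); mids,e=axis(m>0,[320,125]); print(e); rep("grip w",mids,p,T,159)
im2=cv2.imread("pics/top0.png")
m=brown(im2[80:112,240:305]); mids,e=axis(m>0,[240,80]); print(e); rep("grip t",mids,pt,Tt,159)
b=cv2.imread("pics/w_lid.png"); T=np.load("pics/w_lid.npy")
g=cv2.cvtColor(b,cv2.COLOR_BGR2GRAY)
m=big((g[95:210,310:345]<85).astype(np.uint8)); mids,e=axis(m,[310,95]); print(e); rep("bar w",mids,p,T,158)
g2=cv2.cvtColor(im2,cv2.COLOR_BGR2GRAY)
m=big((g2[175:215,130:195]<75).astype(np.uint8)); mids,e=axis(m,[130,175]); print(e); rep("bar t",mids,pt,Tt,158)
# lid outline & control box, tub, trivet
sat=cv2.cvtColor(b,cv2.COLOR_BGR2HSV)
q=b[108:200,215:270]; bx=big(((q[...,2].astype(int)-q[...,0]>8)&(q[...,2]>110)).astype(np.uint8)); ys,xs=np.nonzero(bx)
print("box", topl([xs.mean()+215,ys.mean()+108],p,T,64)[0].round(0))
e=cv2.Canny(g,25,60); 
ys,xs=np.nonzero(e); P=topl(np.c_[xs,ys],p,T,101)[:,:2]; r=np.linalg.norm(P-[486,320],axis=1); k=abs(r-96)<9
for _ in range(6):
    A=np.c_[2*P[k],np.ones(k.sum())]; s=np.linalg.lstsq(A,(P[k]**2).sum(1),rcond=None)[0]; rr=np.sqrt(s[2]+s[:2]@s[:2]); r=np.linalg.norm(P-s[:2],axis=1); k=abs(r-rr)<4
print("lid circle",s[:2].round(1),rr.round(1),k.sum())
m=big((g2[160:245,415:505]<72).astype(np.uint8)); ys,xs=np.nonzero(m); (c,r)=cv2.minEnclosingCircle(np.c_[xs+415,ys+160].astype(np.float32)); print("trivet",c,r,topl(c,pt,Tt,25)[0].round(1))
E
```

```text
[np.float64(17.9), np.float64(17.9), np.float64(125.5), np.float64(125.5)]
grip w [[343.5, 258.1], [350.1, 132.7]] mid [692.2 102.1 159. ] len 117.9 yang 103.17
[np.float64(8.6), np.float64(8.6), np.float64(55.5), np.float64(55.5)]
grip t [[242.9, 101.6], [297.0, 88.9]] mid [692.9 100.4 159. ] len 115.8 yang 103.28
[np.float64(6.8), np.float64(6.8), np.float64(80.1), np.float64(80.1)]
bar w [[325.0, 191.1], [327.5, 111.0]] mid [486.1 328.2 158. ] len 85.1 yang 66.44
[np.float64(3.2), np.float64(3.2), np.float64(47.0), np.float64(47.0)]
bar t [[140.7, 185.6], [183.9, 204.1]] mid [485.7 320.1 158. ] len 96.8 yang 66.37
box [377. 358.  64.]
lid circle [486.9 328.3] 96.5 287
trivet (458.1787414550781, 203.93099975585938) 37.33443832397461 [ 473.1 -325.5   25. ]
```

```bash
cat >> h.py <<'E'
d2=np.deg2rad
GRIP=np.array([692.3,101.5]); SA=13.2
BAR=np.array([486.1,328.2]); LA=-23.6
TRIV=np.array([473.,-327.])
def u(a): return np.array([np.cos(d2(a)),np.sin(d2(a))])
def G(xy,z,a): "TCP pose for grip centre at xy,z, lifter x at angle a(deg)"; return [xy[0],xy[1],z+61.],down(d2(a+90))
def go(xy,z,a,rate=150,f=None,reach=False):
    p,q=G(xy,z,a)
    r=env.reach(p,q) if reach else env.move_l(p,q,rate=rate,f_stop=f)
    return r
def S(t=""):
    s=env.read_state(); print(t,"t",round(s["time_s"],1),"pos",s["tool_pos"].round(1),"F",s["force"].round(1),"M",s["wrist_torque"].round(2),"w",round(s["width"],1))
E
python3 - <<'E'
from h import *
go(GRIP,260,SA,reach=True); set_gripper(50); S("above")
print(go(GRIP,150,SA,120,f=8)); S("down")
set_gripper(0); S("closed")
go(GRIP,180,SA,60); S("up"); go(GRIP,275,SA,150); env.hold(.3); S("up2")
shot("wrist","w_grip"); shot("top","t_grip")
E
```

```text
above t 6.4 pos [692.3 101.5 321. ] F [-0.1 -0.8 -0.2] M [-0.03 -0.09 -0.04] w 50.4
False
down t 7.4 pos [692.8 101.6 211.9] F [ 0.1 -0.7 -0.5] M [-0.04 -0.09  0.  ] w 50.1
closed t 8.1 pos [692.4 101.5 211.2] F [ 0.1 -0.4  0.5] M [-0.02 -0.05 -0.04] w 16.2
up t 8.7 pos [692.2 101.5 241.2] F [ 0.2 -0.  -1.7] M [-0.04 -0.11  0.03] w 15.6
up2 t 9.8 pos [692.1 101.5 335. ] F [ 0.2  0.1 -1.5] M [-0.05 -0.14  0.02] w 15.7
```

View pics/w_grip.png

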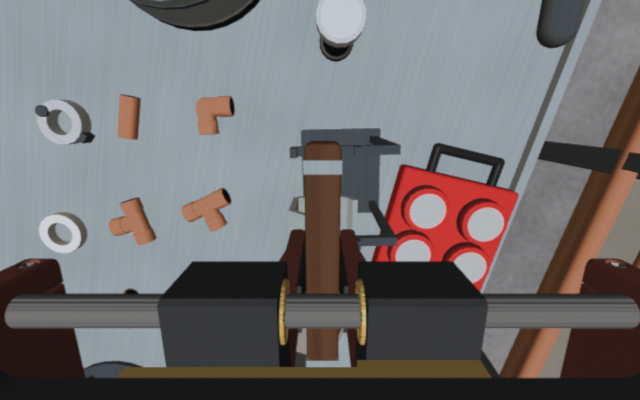

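The lifter is held cleanly (grip 142–360 rows, centred between the pads). Next is hooking the lid.

```bash
python3 - <<'E'
from h import *
s0=BAR-62*u(LA)
go(s0,300,LA,reach=True); S("pre")
r=go(s0,224.5,LA,100,f=6); S(f"low {r}")
shot("wrist","w_hook"); shot("scene","s_hook")
a=cv2.imread("pics/w_hook.png")[40:330,130:530]; b=cv2.imread("pics/s_hook.png")[60:350,320:]
b=cv2.resize(b[:150,:200],(400,300))[:290]
cv2.imwrite("pics/hook.png",cv2.hconcat([a,b]))
E
```

```text
pre t 11.3 pos [429.9 352.8 361.1] F [ 0.4  0.3 -2.8] M [-0.06 -0.08  0.01] w 15.7
low False t 12.2 pos [429.7 353.2 286. ] F [-1.1 -0.  -2.6] M [ 0.   -0.04 -0.  ] w 15.9
```

View pics/hook.png

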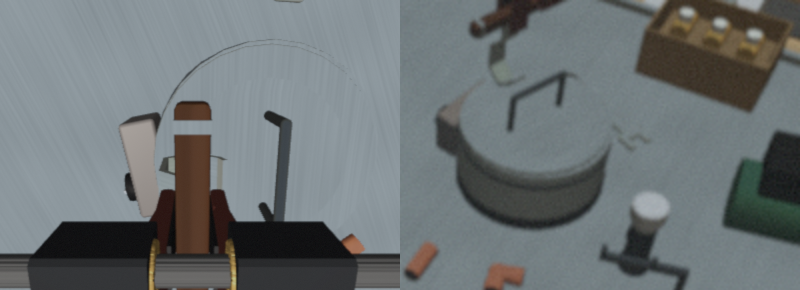

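The hook is low on the -x side of the loop, aligned with the bar's normal. Advance and raise.

```bash
python3 - <<'E'
from h import *
r=go(BAR,224.5,LA,80,f=6); S(f"under {r}")
r=go(BAR,247,LA,50,f=None); S(f"touch {r}")
r=go(BAR,262,LA,30); env.hold(.3); S("lift10")
shot("wrist","w_l1"); shot("scene","s_l1")
a=cv2.imread("pics/w_l1.png")[40:330,130:530]; b=cv2.imread("pics/s_l1.png")[60:350,320:]
b=cv2.resize(b[:150,:200],(400,300))[:290]
cv2.imwrite("pics/l1.png",cv2.hconcat([a,b]))
E
```

```text
under False t 13.2 pos [485.8 328.2 285.3] F [ 0.5 -0.6 -2.3] M [-0.   -0.01 -0.01] w 15.9
touch False t 13.8 pos [486.  328.2 308.3] F [-0.   0.7 -2.6] M [-0.01 -0.08  0.  ] w 15.6
lift10 t 14.8 pos [486.1 328.2 322.8] F [-0.5 -0.3 -8.1] M [-0.   -0.04  0.02] w 15.6
```

View pics/l1.png

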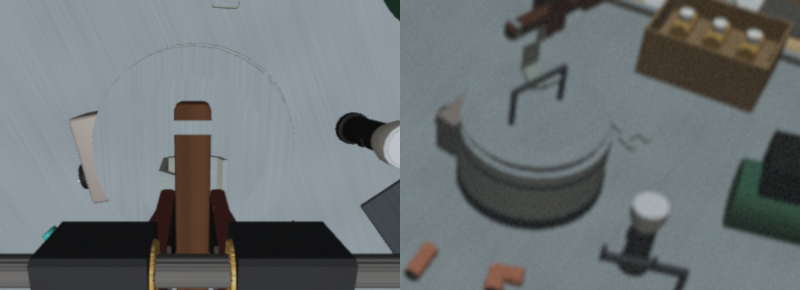

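Lid is hooked and hanging (−5.5 N). Carry it to the trivet.

```bash
python3 - <<'E'
from h import *
go(BAR,325,LA,80); go(TRIV,325,LA,130); env.hold(.4); S("over")
go(TRIV,205,LA,90); env.hold(.3)
r=go(TRIV,191,LA,25); S("at"); 
r=go(TRIV,180,LA,40); S("rel")
shot("scene","s_t1"); shot("wrist","w_t1")
a=cv2.imread("pics/w_t1.png")[40:330,130:530]; b=cv2.resize(cv2.imread("pics/s_t1.png")[250:,100:370],(400,222))
b=cv2.copyMakeBorder(b,0,68,0,0,cv2.BORDER_CONSTANT); cv2.imwrite("pics/t1.png",cv2.hconcat([a,b]))
E
```

```text
over t 21.4 pos [ 473. -327.  386.] F [-0.5  0.2 -8.2] M [-0.07 -0.05 -0.04] w 15.8
at t 23.9 pos [ 473.2 -327.2  252.3] F [-0.5  0.1 -4. ] M [-0.01 -0.04  0.07] w 15.7
rel t 24.3 pos [ 472.9 -326.9  240.7] F [ 0.3  0.4 -1.8] M [-0.06 -0.06  0.04] w 15.9
```

View pics/t1.png

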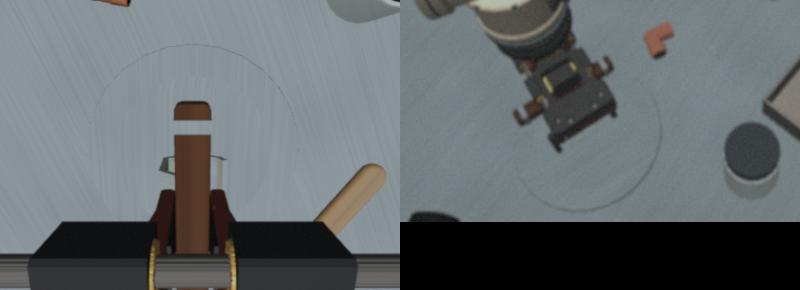

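```bash
python3 - <<'E'
from h import *
go(TRIV,164.5,LA,60); r=go(TRIV-62*u(LA),164.5,LA,80,f=6); S(f"out {r}")
go(TRIV-62*u(LA),280,LA,150)
go(GRIP,285,SA,reach=True); go(GRIP,165,SA,120); r=go(GRIP,149.5,SA,30,f=5); S(f"hang {r}")
set_gripper(50); S("open"); go(GRIP,290,SA,150); S("clear")
env.reach([470,-300,400],down(d2(60))); shot("wrist","w_lid2"); 
env.reach([440,-40,420],down(d2(85))); shot("wrist","w_parts"); shot("top","t2"); S()
E
```

```text
out False t 25.7 pos [ 416.6 -302.5  225.7] F [ 0.2  0.  -3.2] M [-0.04 -0.03  0.03] w 16.1
hang True t 30.1 pos [692.1 101.5 211.2] F [-1.5 -0.2  4.7] M [-0.02 -0.04 -0.  ] w 15.4
open t 30.8 pos [691.4 101.4 210.1] F [ 0.2  0.7 -0.6] M [-0.02 -0.09 -0.01] w 49.9
clear t 31.9 pos [691.8 101.4 349.8] F [-0.6 -0.1 -0.6] M [-0.03 -0.13  0.03] w 49.6
 t 34.8 pos [440.5 -40.9 419.9] F [-0.1 -0.4 -0.1] M [-0.04 -0.07 -0.05] w 50.1
```

View pics/w_parts.png

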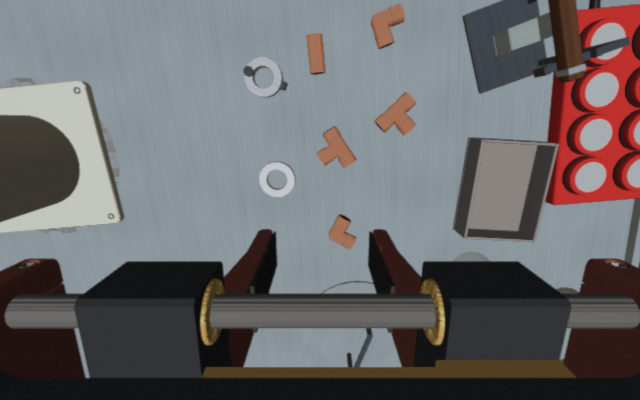

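View pics/t2.png

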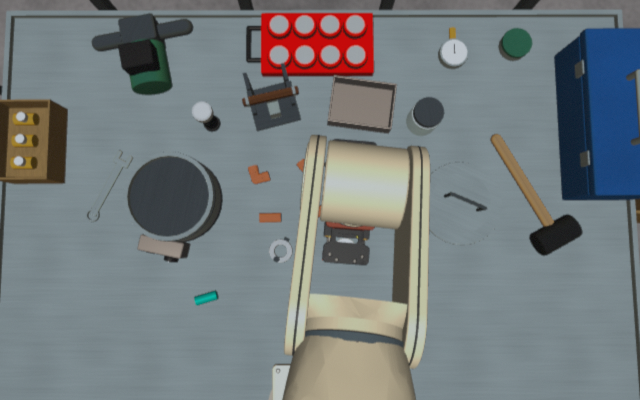

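Dryer is open, the lid rests on the trivet with its bar at (447,195)–(484,209), and the lifter is back on the stand. All five copper parts are visible in the wrist view.

```bash
cat > parts.py <<'E'
from h import *
DC=np.array([486.5,328.2]); TUB=np.array([708.,-103.])
def analyse(mask,p,T):
    cs,_=cv2.findContours(mask.astype(np.uint8),cv2.RETR_EXTERNAL,cv2.CHAIN_APPROX_NONE)
    c=max(cs,key=len).reshape(-1,2); W=topl(c,p,T,12)[:,:2]; C=np.round(W*20).astype(np.int32).reshape(-1,1,2)
    m=cv2.moments(C); cen=np.array([m["m10"],m["m01"]])/m["m00"]/20
    dd=[]; h=cv2.convexHull(C,returnPoints=False); df=cv2.convexityDefects(C,h)
    if df is not None: dd=sorted([(d[3]/256/20,W[d[0]],W[d[1]],W[d[2]]) for d in df[:,0]],key=lambda x:-x[0])
    dd=[d for d in dd if d[0]>7][:2]
    if len(dd)==0:
        r=cv2.minAreaRect(C); b=cv2.boxPoints(r)/20; e1,e2=b[1]-b[0],b[2]-b[1]
        e=e1 if np.linalg.norm(e1)>np.linalg.norm(e2) else e2
        if max(r[1])/20<36: return None
        return "offcut",cen,[(cen,np.degrees(np.arctan2(e[1],e[0])))]
    if len(dd)==1:
        _,s,e,f=dd[0]; v1,v2=s-f,e-f
        bis=v1/np.linalg.norm(v1)+v2/np.linalg.norm(v2); a=np.degrees(np.arctan2(bis[1],bis[0]))
        o=f-12*np.sqrt(2)*bis/np.linalg.norm(bis)
        return "elbow",cen,[(o+27*u(a+s_),a+s_) for s_ in (45,-45)]
    m=(dd[0][3]+dd[1][3])/2; t=dd[0][3]-dd[1][3]; n=np.array([-t[1],t[0]])/np.linalg.norm(t)
    if n@(m-cen)<0: n=-n
    return "tee",cen,[(m+16*n,np.degrees(np.arctan2(n[1],n[0])))]
def find(im,p,T,lim=None):
    out=[]
    for m,s,c in blobs(copper(im),60):
        w=topl(c,p,T,12)[0,:2]
        if 400<w[0]<620 and -250<w[1]<190 and s[0]>0 and s[1]>0:
            r=analyse(m,p,T)
            if r: out.append(r)
    return out
def yaw_for(axis,xy):
    "tool-x angle (deg) with jaws across the axis, nearest the natural yaw"
    nat=np.degrees(np.arctan2(xy[1],xy[0]))+90
    return min((axis+180*k for k in range(-3,4)),key=lambda y:abs(y-nat)), nat
def look(xy):
    nat=np.degrees(np.arctan2(xy[1],xy[0]))+90
    g=np.array(xy)-25*u(nat)
    env.reach([*g,290],down(d2(nat))); im,p,T=shot("wrist")
    return im,find(im,p,T)
def pick(kind,xy):
    im,L=look(xy)
    L=[r for r in L if r[0]==kind]
    if L: r=min(L,key=lambda r:np.hypot(*(r[1]-xy)))
    if not L or np.hypot(*(r[1]-xy))>70: cv2.imwrite("pics/fail.png",im); print("not found",kind,xy,L); return None
    g,ax=min(r[2],key=lambda q:abs(np.subtract(*yaw_for(q[1],q[0]))))
    y,_=yaw_for(ax,g); q=down(d2(y))
    print(kind,"seen",r[1].round(1),"grasp",g.round(1),"yaw",round(y))
    set_gripper(52); env.reach([*g,150],q); f=env.move_l([*g,83],q,rate=100,f_stop=8)
    if f: S("touched on descent"); 
    set_gripper(0); S("closed"); env.move_l([*g,230],q,rate=200); w=env.read_state()["width"]; print("w",round(w,1))
    return w>18 and (g-r[1],y)
def put(off,y,slot,z):
    g=slot+off; q=down(d2(y)); env.reach([*g,230],q); env.move_l([*g,z],q,rate=180); set_gripper(52); env.move_l([*g,230],q,rate=250)
E
python3 - <<'E'
from parts import *
p=viewer.camera_params("wrist"); im=cv2.imread("pics/w_parts.png"); T=np.load("pics/w_parts.npy")
for r in find(im,p,T): print(r[0],r[1].round(1),[(g.round(1).tolist(),round(float(a))) for g,a in r[2]])
print("tub",topl([[472,138],[553,143],[538,240],[458,232]],p,T,45).mean(0).round())
set_gripper(52)
r=pick("offcut",(447,113))
if r: put(r[0],r[1],TUB,115)
S()
E
```

```text
elbow [544.5 143.6] [([558.3, 155.5], 16), ([539.7, 122.2], -74)]
offcut [444.  115.1] [([444.0, 115.1], -89)]
tee [556.9  20.5] [([569.6, 5.7], -49)]
tee [462.1 -21. ] [([444.4, -29.1], -154)]
elbow [ 461.  -156.5] [([461.9, -136.7], 62), ([473.2, -173.1], -28)]
tub [703. -99.  45.]
offcut seen [444.3 113.7] grasp [444.3 113.7] yaw 91
closed t 38.1 pos [444.5 113.7  83.1] F [-0.3 -0.2  2.8] M [-0.06 -0.05 -0.01] w 21.2
w 21.3
 t 42.3 pos [ 707.4 -102.9  229.1] F [-1.1 -0.4 -0.4] M [-0.07 -0.06  0.06] w 51.9
```

```bash
python3 - <<'E'
from parts import *
im,p,T=shot("wrist","w_tub")
for i,(k,xy) in enumerate([("tee",(557,20)),("elbow",(545,143)),("tee",(462,-21)),("elbow",(461,-156))]):
    r=pick(k,xy)
    if r: put(r[0],r[1],DC+38*u(45+90*[0,1,2,3][i]),125)
    S()
    if not r: break
nat=np.degrees(np.arctan2(DC[1],DC[0]))+90
env.reach([*(DC-10*u(nat)),400],down(d2(nat))); shot("wrist","w_in"); shot("top","t3")
a=cv2.imread("pics/w_in.png")[:260,180:480]; b=cv2.imread("pics/w_tub.png")[:260,180:480]
cv2.imwrite("pics/in.png",cv2.hconcat([a,b])); S()
E
```

```text
tee seen [556.5  19.8] grasp [569.    4.9] yaw 128
closed t 45.4 pos [569.2   4.9  83.3] F [-0.5  0.2  2.4] M [-0.05 -0.04 -0.02] w 23.2
w 23.3
 t 49.5 pos [525.5 340.  229.7] F [ 0.  -0.5 -0.8] M [ 0.01 -0.13 -0.05] w 52.3
elbow seen [521.1  91.3] grasp [517.4  69.4] yaw 109
closed t 52.8 pos [517.7  69.4  83.3] F [ 0.8 -0.1  3.2] M [-0.04 -0.13  0.01] w 23.5
w 23.9
 t 56.6 pos [455.6 333.  229.6] F [-0.6 -1.  -0. ] M [-0.1  -0.13  0.05] w 52.3
tee seen [462.2 -21.3] grasp [445. -31.] yaw 29
closed t 60.7 pos [445.2 -31.   83.2] F [-0.3  0.3  4.7] M [-0.03  0.07  0.  ] w 23.7
w 23.0
 t 64.7 pos [442.1 291.5 229.5] F [ 0.5 -1.  -0.3] M [ 0.01 -0.03  0.01] w 52.1
elbow seen [ 461.1 -155.8] grasp [ 463.1 -134.9] yaw 57
closed t 68.8 pos [ 463.4 -135.    83.3] F [-0.2  0.8  3.8] M [-0.02 -0.03 -0.02] w 23.2
w 23.1
 t 73.3 pos [515.  322.  229.7] F [ 0.3 -0.2 -1.3] M [-0.03 -0.03 -0.03] w 52.1
 t 74.4 pos [491.9 319.7 398.3] F [ 0.6 -0.4 -0.3] M [-0.01 -0.11 -0.03] w 52.2
```

View pics/in.png

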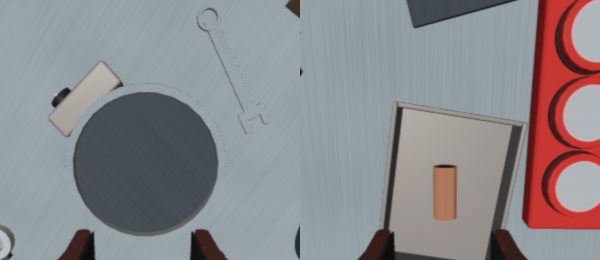

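The offcut is in the tub, but no copper shows in the dark dryer bore. I'll check with stretched contrast and the top view.

```bash
python3 - <<'E'
from parts import *
im=cv2.imread("pics/w_in.png"); c=im[70:250,240:410].astype(float); print(c[90,85],c.min((0,1)),c[60:130,50:120].std((0,1)))
e=np.clip((c-40)*4,0,255).astype(np.uint8); e=cv2.resize(e,(400,424))
t=cv2.imread("pics/t3.png"); t2=cv2.resize(t[60:260,60:260],(400,400)); t2=cv2.copyMakeBorder(t2,0,24,0,0,cv2.BORDER_CONSTANT)
cv2.imwrite("pics/e.png",cv2.hconcat([e,t2]))
pt,Tt=campose("top")
for m,s,cc in blobs(copper(t),40): print(s,cc.round(),topl(cc,pt,Tt,12)[0].round())
E
```

```text
[84. 77. 70.] [10.  9.  9.] [1.29330928 1.21778564 1.17865021]
[ 260   13  114   63 4822] [317.  45.] [863.   0.  12.]
[249  88  42  16 299] [270.  95.] [739. 115.  12.]
[351 102  21   9 184] [361. 106.] [ 712. -104.   12.]
[115 164   8  13  60] [118. 170.] [561. 470.  12.]
```

View pics/e.png

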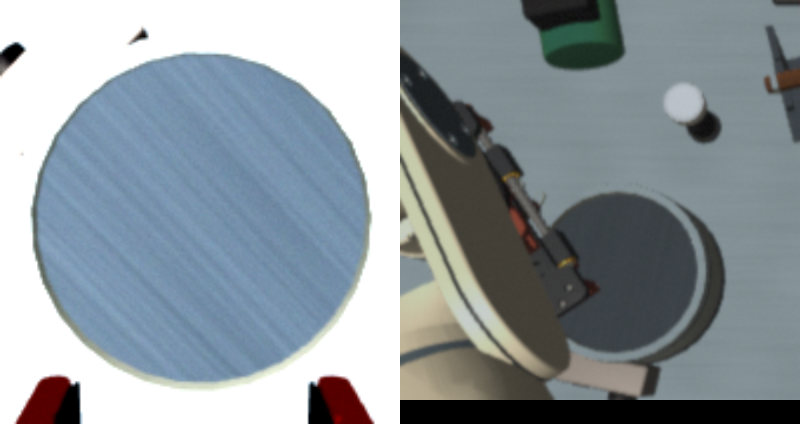

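All four parts are gone from the table and were released with the fingertips 45 mm above the trolley. The disc images at about rim height, so it hides the interior. I'll confirm later from unobstructed views; next I measure the bar on the trivet and the hung grip.

```bash
cat >> h.py <<'E'
def barfit(im,p,T,mid,ang,z,half,mask):
    "minAreaRect of masked pixels in a ROI round an expected bar; returns mid, length, angle (deg)"
    mid=np.array(mid); e=np.array([[*(mid+s*(half+12)*u(ang)+t*14*u(ang+90)),z] for s in(-1,1) for t in(-1,1)])
    poly=cv2.convexHull(proj(e,p,T).astype(np.float32)).astype(np.int32)
    roi=np.zeros(im.shape[:2],np.uint8); cv2.fillConvexPoly(roi,poly,1)
    m=max(blobs(mask(im).astype(np.uint8)*roi,15),key=lambda b:b[1][4])[0]
    ys,xs=np.nonzero(m); b=cv2.boxPoints(cv2.minAreaRect(np.c_[xs,ys].astype(np.float32)))
    e=sorted([(np.linalg.norm(b[i]-b[(i+1)%4]),i) for i in range(4)])
    P=topl([(b[i]+b[(i+1)%4])/2 for _,i in e[:2]],p,T,z)[:,:2]; P=P[np.argsort(P[:,1])]; v=P[1]-P[0]
    return P.mean(0).round(1),np.linalg.norm(v).round(1),np.degrees(np.arctan2(v[1],v[0])).round(1)
dark=lambda im: cv2.cvtColor(im,cv2.COLOR_BGR2GRAY)<85
def brown(im):
    h=cv2.cvtColor(im,cv2.COLOR_BGR2HSV); return (h[...,0]<16)&(h[...,1]>90)
E
python3 - <<'E'
from h import *
env.reach([473,-310,400],down(d2(60))); env.hold(.2); im,p,T=shot("wrist","w_lid3"); print("bar",barfit(im,p,T,TRIV,66.4,98,42,dark))
env.reach([665,100,360],down(d2(103.2))); env.hold(.2); im,p,T=shot("wrist","w_st2"); print("grip",barfit(im,p,T,GRIP,103.2,159,60,brown))
S()
im,p,T=shot("top"); 
for m,s,cc in blobs(copper(im),40): print(cc.round(),topl(cc,p,T,12)[0].round())
E
```

```text
bar (array([ 473.8, -323.8]), np.float64(90.6), np.float64(66.3))
grip (array([691.6, 100.9]), np.float64(90.9), np.float64(103.8))
 t 78.8 pos [665.   99.1 360.2] F [0.2 0.8 0. ] M [-0.04 -0.1  -0.03] w 51.9
[336.  45.] [864. -45.  12.]
[361. 106.] [ 712. -104.   12.]
```

View pics/w_lid3.png

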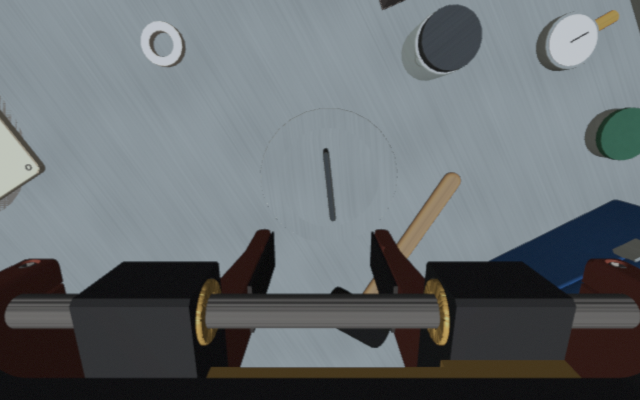

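Bar and grip both agree with the earlier values to 1–3 mm. No copper is left outside the tub and dryer; the jar stands. Fetch the lifter and hook the lid.

```bash
python3 - <<'E'
from h import *
go(GRIP,260,SA,reach=True); set_gripper(50); print(go(GRIP,150,SA,120,f=8)); set_gripper(0); S("closed")
go(GRIP,180,SA,60); go(GRIP,285,SA,150); S("up")
s0=TRIV-62*u(LA); go(s0,280,LA,reach=True)
print(go(s0,164.5,LA,100,f=6)); print(go(TRIV,164.5,LA,80,f=6)); S("under")
go(TRIV,187,LA,50); go(TRIV,202,LA,30); env.hold(.3); S("lift10")
shot("scene","s_r1"); shot("wrist","w_r1")
a=cv2.imread("pics/w_r1.png")[40:330,130:530]; b=cv2.resize(cv2.imread("pics/s_r1.png")[250:,100:370],(400,222))
b=cv2.copyMakeBorder(b,0,68,0,0,cv2.BORDER_CONSTANT); cv2.imwrite("pics/r1.png",cv2.hconcat([a,b]))
E
```

```text
False
closed t 81.2 pos [692.3 101.5 211.2] F [ 0.7 -0.9  1.9] M [-0.03 -0.02  0.02] w 15.7
up t 82.7 pos [691.7 101.4 344.8] F [ 0.5 -1.3 -2.8] M [-0.06 -0.11  0.08] w 15.8
False
False
under t 86.7 pos [ 472.6 -326.7  225.3] F [-0.4 -0.1 -3.5] M [-0.03 -0.1  -0.03] w 16.0
lift10 t 88.2 pos [ 472.9 -326.9  262.8] F [-0.7  0.8 -7.9] M [-0.03 -0.06  0.02] w 15.8
```

View pics/r1.png

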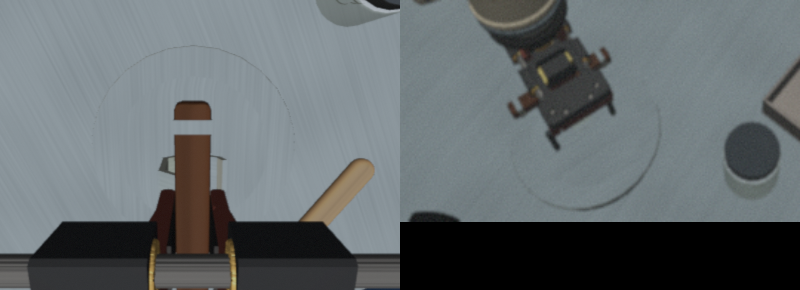

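```bash
python3 - <<'E'
from h import *
go(TRIV,325,LA,90); go(BAR,325,LA,130); env.hold(.5); S("over")
go(BAR,268,LA,70); env.hold(.4); S("h268")
go(BAR,256,LA,25); S("h256"); go(BAR,250.5,LA,20); env.hold(.2); S("seat"); go(BAR,240,LA,40); S("rel")
im,p,T=shot("scene","s_seat")
# level/height check: lid flange outline circle in the wrist view
im,p,T=shot("wrist","w_seat"); e=cv2.Canny(cv2.cvtColor(im,cv2.COLOR_BGR2GRAY),25,60)[:225]
ys,xs=np.nonzero(e)
for z in (101,):
    P=topl(np.c_[xs,ys],p,T,z)[:,:2]; c=BAR.copy(); rr=96.
    for w in (7,5,4,3,3):
        r=np.linalg.norm(P-c,axis=1); k=abs(r-rr)<w
        s=np.linalg.lstsq(np.c_[2*P[k],np.ones(k.sum())],(P[k]**2).sum(1),rcond=None)[0]; c=s[:2]; rr=np.sqrt(s[2]+c@c)
    print("circle",z,c.round(1),rr.round(1),k.sum())
E
```

```text
over t 95.5 pos [486.1 328.2 386. ] F [-0.6  0.1 -7.7] M [-0.08 -0.01 -0.06] w 15.8
h268 t 96.9 pos [486.1 328.2 329.2] F [-0.4  0.8 -7.7] M [-0.01 -0.04 -0.04] w 16.2
h256 t 97.5 pos [486.1 328.2 316.9] F [-0.3  0.8 -7.2] M [-0.09 -0.03  0.02] w 16.0
seat t 98.2 pos [486.3 328.3 311.9] F [-0.4 -0.7 -1.8] M [-0.01 -0.06 -0.03] w 15.6
rel t 98.6 pos [485.9 328.1 300.5] F [ 0.   0.3 -2.1] M [-0.03 -0.03 -0.05] w 15.8
circle 101 [487.6 329.6] 95.3 691
```

Weight came off exactly at seat height, and the lid circle is within 2 mm of its original place. Unhook, hang the lifter and check.

```bash
python3 - <<'E'
from h import *
go(BAR,224.5,LA,60); s0=BAR-62*u(LA); r=go(s0,224.5,LA,80,f=6); S(f"out {r}")
go(s0,310,LA,150); go(GRIP,290,SA,reach=True); go(GRIP,165,SA,120); r=go(GRIP,149.5,SA,30,f=5); S(f"hang {r}")
set_gripper(50); go(GRIP,290,SA,150); S("clear")
env.reach([470,300,420],down(d2(68))); env.hold(.2); im,p,T=shot("wrist","w_end"); print("bar",barfit(im,p,T,BAR,66.4,158,42,dark))
env.reach([665,100,360],down(d2(103.2))); env.hold(.2); im,p,T=shot("wrist"); print("grip",barfit(im,p,T,GRIP,103.2,159,60,brown))
env.reach([250,-400,350],down(d2(30))); im,p,T=shot("top","t_end"); shot("scene","s_end")
for m,s,cc in blobs(copper(im),40): print(cc.round(),topl(cc,p,T,12)[0].round())
a=im[0:300,60:460]; b=cv2.imread("pics/s_end.png")[50:350,240:640]; cv2.imwrite("pics/end.png",cv2.hconcat([a,b])); S()
E
```

```text
out False t 100.0 pos [429.5 353.1 285.6] F [-0.4 -0.1 -2.4] M [ 0.   -0.05  0.04] w 15.6
hang True t 103.8 pos [692.1 101.5 211.1] F [-0.5 -0.   3.9] M [0.   0.02 0.02] w 15.7
clear t 105.6 pos [691.8 101.4 349.8] F [-0.2  0.2 -0.3] M [-0.05 -0.14 -0.02] w 50.0
bar (array([486.4, 329. ]), np.float64(84.8), np.float64(66.4))
grip (array([691.5, 101.2]), np.float64(91.4), np.float64(103.5))
[317.  45.] [863.   1.  12.]
[270.  95.] [739. 114.  12.]
[361. 106.] [ 712. -104.   12.]
[571. 331.] [ 177. -579.   12.]
 t 110.8 pos [ 250.6 -399.9  350. ] F [ 0.2 -0.  -0.2] M [-0.02 -0.01  0.01] w 49.9
```

View pics/end.png

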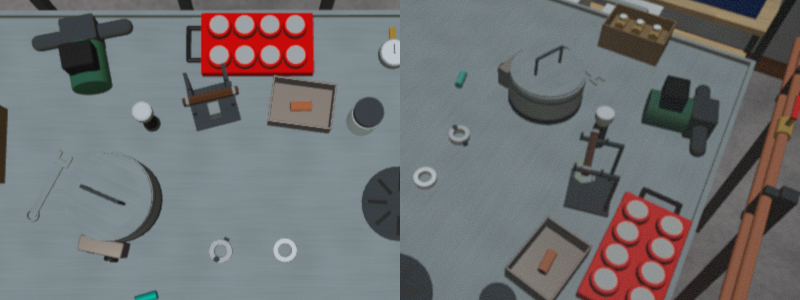

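The final view shows the lid seated with its bar at (82,187)–(124,204), the lifter on the stand, and the offcut in the tub. Torch and jar are upright, and no copper is left on the table; the blob at (571,331) is the gripper's own red fingers.

```bash
python3 -c "
from station import workorder; print(workorder.sign_off())"
```

```text
the job is handed in; nothing more can be done
None
```

The job is done and handed in at about 111 s of the 210 s allowed.

- **Lid off:** I hooked the lid with the lifter, carried it to the trivet and hung the lifter back on its stand.
- **Parts:** I put two tees and two elbows in the dryer and the one offcut in the tub. One elbow had been knocked about 6 cm aside. The closer look before its pick found it, and I took it from its new place.
- **Lid back on:** I fetched the lifter again, seated the lid on the dryer and hung the lifter up.

**Last checks:**
- The lid's bar is within 1 mm of where it started, at the same angle. Its weight came off the hook at seat height.
- The lifter's grip is within 1 mm of its starting place on the stand.
- The torch and jar are standing, and no copper is left on the table except the offcut in the tub. I did not touch the turquoise look-alike.

**Not confirmed by sight:**
- The dryer's inside shows in the pictures only as a plain dark disc at about rim height, so I never saw the four parts in it. Each was gripped at the right width and let go with the fingertips below the rim, and none shows anywhere else.
- I had no direct measurement of the lid's tilt while it was carried. The pictures taken just after each lift showed nothing wrong, but I took none mid-carry.

**Readings that disagreed:** the top camera put the lid's bar about 8 mm off the wrist view at the start. I used the wrist view, which agreed with the lid's outline. The bar on the trivet read 3 mm off, so I hooked it where I had set it down.

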